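Sort sealed solvent bottles by heft

ROBOT

A 7-joint arm with a two-finger parallel gripper is mounted at the origin on the work surface. World frame = base frame: x ahead of the robot, y to its left, z up, the work surface at z = 0. Lengths are in m, angles in rad, forces in N, time in s.
With the tool pointing down it reaches from about 0.4 to 0.85 m from the base axis. Payload 4.4 kg.
Tool frame: the origin (TCP) lies midway between the tips of the shut fingers; the grasp point (between the pads) lies 19 mm behind it; y points along the fingers, x is the direction in which the jaws open and shut, and the axes are right-handed (so a half turn about y gives the same grasp; the last joint's range is limited). The gripper opens to 94 mm and grips with 3 to 60 N. Pads are 16 mm wide; open, the fingers measure 119 mm over their backs; the gripper's body (75 mm by 177 mm) begins 78 mm behind the grasp point.
Start: joints at [-1.261, 0.628, 0.038, 1.517, -0.027, 0.996, -0.02], TCP at [0.239, 0.605, 0.205] pointing down, gripper open.
Joint ranges: [-3.06, 3.06], [-0.37, 2.12], [-1.25, 1.32], [0.18, 2.47], [-1.1, 4.24], [0.23, 1.98], [-2.94, 2.94]. Speed limits (rad/s): [2.57, 2.57, 3.14, 3.14, 3.14, 3.14, 3.14].

INTERFACE

Orientations are given as a rotation vector (axis times angle).
In Python, from cell import ctrl gives the robot as it stands.
- The arm moves only by the tool servo_tool, never from a script. Its arguments are lists of equal length, an entry for each row: "travel": the shift along the tool's x, y, z scaled (see below), a list of three; "twist": the turn about the tool's y scaled (see below). In form: {"travel": [[tx, ty, tz], ...], "twist": [twist, ...]}. A call has 1 to 12 rows; each row shifts and turns the pose as measured when the row begins, along the tool's axes as they then stand; what a row does not reach is not made up. The controller multiplies each number of a shift by 50 mm and each number of a turn by 0.1 rad. A row lasts 1/10 s, in which the tool goes at most 50 mm and 8.59 degrees, less where a joint would pass 70% of its speed; a pose out of reach is approached as far as the arm can. A call with a number of a shift or a turn outside -1 to 1 is refused whole. A call with a gripper value outside its range is refused whole. "fingers" is the opening, from -1 (shut) to 1 (fully open), set as the call begins (left out, the last holds). The fingers move at their own pace and stop on an object; "newtons" is the grip in N (left out, the last holds). Time passes only in rows, so rows that do not move let the fingers close. It gives the time, the measured TCP pose, the force and the opening at its end, in the units of the state.
- ctrl.state(): the state, without advancing time (a new reading comes with each control period).
- ctrl.get_image(name): name is "scene" or "top"; returns a dict with "image" (384x512x3 uint8, red, green, blue), "range_z" (384x512 float32, m along the optical axis (not along the pixel's ray), 0 where there is no reading), "vfov" (degrees; the focal length in pixels is half the picture's height over the tangent of half this angle, whatever the lens; pixels are square), "cx", "cy" (the principal point, pixels), "T" (4x4, takes a point from camera to world coordinates). Camera axes: x right, y up, looking along -z (the intrinsics and any distortion apply to the point x, -y, -z); pixel columns grow to the right and rows downward; lengths in m; the calibration is good to about 2 mm. A picture is of the moment at which its call begins.
- ctrl.sign_off(): hands the job in, once; it reports no verdict.
The state is a dict: "time": time; "qpos": joint angles; "joint_vel": joint speeds; "tau": joint torques, N m; "eef_pos": TCP position; "tcp_rot": TCP orientation; "force": force on the tool from outside, world axes, zero at the start; "ft_torque": the same for the moment, N m; "width": finger opening in m.
Only numpy, scipy, OpenCV 4.12 (cv2) and the standard library are available. Lean on these libraries where they do the work, as an engineer would, in place of code of your own. Each camera call takes 0.05 s, during which the arm holds its last target.

TASK

The three sealed white bottles look alike but some are full and some are empty: feel the weight of each as you lift it. Stand every full one in the shallow steel spill tray and every empty one in a cell of the grey divided return crate, all upright on the floor of their container and let go. Keep the bottles upright, set them down without dropping them, and leave everything else on the bench where it is.

Things in the scene. Friction and masses are not known exactly. Their poses are not given: they have to be found in the camera images.
- mid_a (a point): Sealed opaque white square bottle with round blue screw cap; all three look alike. Body 58 x 58 mm, 108 mm tall; cap 44 mm diameter, from 120 to 150 mm above the underside. This point: its centre, 75 mm above the underside; z up, x and y square to its flat sides. Weighs 0.11 to 0.17 kg empty, 0.44 to 0.68 kg full; one or two of the three are full. The contents may shift by 3 mm.
- mid_b (a point): Sealed opaque white square bottle with round blue screw cap; all three look alike. Body 58 x 58 mm, 108 mm tall; cap 44 mm diameter, from 120 to 150 mm above the underside. This point: its centre, 75 mm above the underside; z up, x and y square to its flat sides. Weighs 0.11 to 0.17 kg empty, 0.44 to 0.68 kg full; one or two of the three are full. The contents may shift by 3 mm.
- mid_c (a point): Sealed opaque white square bottle with round blue screw cap; all three look alike. Body 58 x 58 mm, 108 mm tall; cap 44 mm diameter, from 120 to 150 mm above the underside. This point: its centre, 75 mm above the underside; z up, x and y square to its flat sides. Weighs 0.11 to 0.17 kg empty, 0.44 to 0.68 kg full; one or two of the three are full. The contents may shift by 3 mm.
- tray: Shallow open stainless steel spill tray, fixed to the bench, 280 mm along its x, 110 mm along its y, rim 22 mm high, walls and floor 4 mm thick, no dividers. Origin under its centre, on the bench. It has room for three bottles in a row along x, for instance 90 mm apart.
- tray_floor (a point): Centre of the tray's inner floor, 4 mm above the bench; axes as the tray's.
- crate: Open grey plastic return crate, fixed, 278 mm along its x, 96 mm along y, 50 mm high, walls and floor 5 mm; two cross walls make three cells, each about 86 x 86 mm, centred at x = -91, 0 and +91 mm. Origin under its centre, on the bench. A bottle fits a cell with its sides about parallel to the walls.
- crate_floor (a point): Centre of the crate's inner floor, 5 mm above the bench; axes as the crate's.
- amber: Amber glass jar, 56 mm diameter, 110 mm tall, a bystander; origin at the centre of its underside.
- beaker: Open glass beaker, 72 mm diameter, 85 mm tall, a bystander; origin at the centre of its underside.
- wrench: Steel wrench 150 mm long lying flat, a bystander; origin under its middle.
- mouse: Round grey puck-shaped computer mouse, 60 mm diameter, 31 mm high, a bystander; origin at the centre of its underside.
Mind the look-alikes: they are no part of the job. What is shaped like the part that bears mid_a but purple or red is not meant.

How it is judged:
By the outcome, as a careful person would: the job done as asked, in the order asked, and still so for the second after the job is handed in, with the robot touching nothing.
It also fails if it takes over 72 s, if anything falls off the work surface, if the arm or the gripper's body presses on something with over 40 N, if the wrist force passes 120 N, or if a joint passes its speed limit or range.

## Working session

There is one attempt and no reset: what is moved stays moved. The work goes in short steps, Python scripts to look and compute and a tool call to move; the robot and the scene stay as the last step left them, time stands still between calls to the robot, and variables do not carry over. Pictures are saved under pics/ and viewed, and the job is handed in when it is done.

Besides the shell and the picture viewer there is one more tool, called after "Request:" by a JSON object that holds its "op" and its "data", one argument or row to a line. servo_tool: Moves the arm, as the interface text tells. Shifts and turns lie within -1 to 1; 1 stands for 50 mm of shift or 0.1 rad of turn. Its arguments: {"type":"object","properties":{"travel":{"type":"array","items":{"type":"array","items":{"type":"number","minimum":-1,"maximum":1}}},"twist":{"type":"array","items":{"type":"number","minimum":-1,"maximum":1}},"fingers":{"type":"number"},"newtons":{"type":"number"}},"required":["travel","twist"]}

```bash
ls; mkdir -p pics
python3 - <<'E'
from cell import ctrl
import cv2,pickle
s=ctrl.state();print(s)
d={}
for n in("scene","top"):
    im=ctrl.get_image(n);d[n]=im
    cv2.imwrite(f"pics/{n}0.png",im["image"][:,:,::-1])
    print(n,{k:im[k] for k in im if k not in("image","range_z")})
pickle.dump(d,open("im0.pkl","wb"))
E
```

```text
pics
{'time': 0.0, 'qpos': array([-1.26079123,  0.62928532,  0.03846989,  1.51832811, -0.02697065,
        0.99632107, -0.01998914]), 'joint_vel': array([ 7.52155610e-05,  7.43877042e-04,  2.30610088e-04, -3.16593635e-04,
        2.30317944e-04, -1.26482676e-03, -1.19916072e-03]), 'tau': array([-1.22385977e-04, -5.49719560e+01,  1.14319123e+00, -1.86641604e+01,
       -5.23304008e-02,  2.34706176e-02,  1.47810824e-04]), 'eef_pos': array([0.23832162, 0.60403367, 0.20460682]), 'tcp_rot': array([-1.36497313, -0.92700531,  0.92943421]), 'force': array([-0.13031271,  0.50983925, -0.12504811]), 'ft_torque': array([-0.00097915,  0.01388876, -0.03383171]), 'width': 0.09427420703675862}
scene {'vfov': 55.53689068721243, 'cx': 253.1046457855116, 'cy': 193.4762208047295, 'T': array([[-0.35712202, -0.81054472,  0.46419944,  0.98443838],
       [ 0.93396496, -0.3028634 ,  0.18969245,  0.13278324],
       [-0.01316519,  0.50128936,  0.86517955,  0.7529266 ],
       [ 0.        ,  0.        ,  0.        ,  1.        ]])}
top {'vfov': 54.7351295563479, 'cx': 251.4786636218004, 'cy': 188.86999573995107, 'T': array([[-0.00575728,  0.99661231, -0.08204121,  0.50855842],
       [-0.9997978 , -0.00415606,  0.01967462,  0.01951284],
       [ 0.019267  ,  0.08213789,  0.99643472,  1.07692082],
       [ 0.        ,  0.        ,  0.        ,  1.        ]])}
```

View pics/scene0.png

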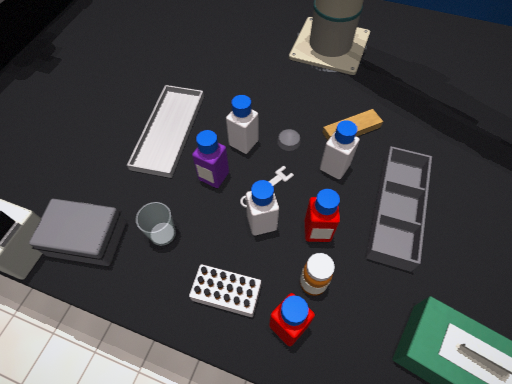

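View pics/top0.png

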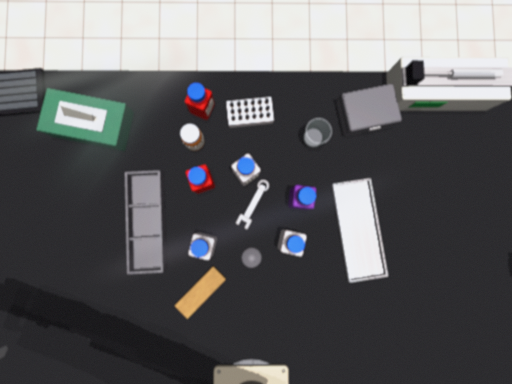

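```bash
cat > h.py <<'E'
import numpy as np,cv2,pickle
def cloud(im):
    z=im["range_z"];H,W=z.shape;f=H/2/np.tan(np.radians(im["vfov"])/2)
    v,u=np.mgrid[:H,:W]
    P=np.stack([(u-im["cx"])/f*z,-(v-im["cy"])/f*z,-z,np.ones_like(z)],-1)@im["T"].T
    P=P[...,:3].copy();P[z<=0]=np.nan
    return P
E
python3 - <<'E'
from h import *
d=pickle.load(open("im0.pkl","rb"))
for n in d:
    P=cloud(d[n]);rgb=d[n]["image"].astype(int)
    r,g,b=rgb[...,0],rgb[...,1],rgb[...,2]
    z=P[...,2]
    print(n,"bench", [np.round(np.nanmedian(P[a:a+8,c:c+8].reshape(-1,3),0),4) for a,c in ((150,100),(200,230),(330,150),(150,440),(300,300),(280,430))])
    m=((b>130)&(r<100)&(z>.1)&(z<.2)).astype(np.uint8)
    k,l,st,ce=cv2.connectedComponentsWithStats(m)
    for i in range(1,k):
        if st[i,4]<40: continue
        q=P[(l==i)]; top=q[q[:,2]>np.nanpercentile(q[:,2],60)-.006]
        (c,rad)=cv2.minEnclosingCircle(top[:,:2].astype(np.float32))
        print(np.round(ce[i]),st[i,4],"cap mean",top.mean(0).round(4),"circ",np.round(c,4),round(rad,4),"z",np.nanmedian(top[:,2]).round(4))
E
```

```text
scene bench [array([ 0.6027, -0.4347, -0.0011]), array([ 0.6211, -0.0662, -0.0014]), array([ 9.448e-01, -1.022e-01, -8.000e-04]), array([ 0.3017,  0.3774, -0.0013]), array([0.8248, 0.1511, 0.1483]), array([ 0.6503,  0.3959, -0.0018])]
[241. 102.] 216 cap mean [ 0.4472 -0.1102  0.1488] circ [ 0.4464 -0.11  ] 0.0217 z 0.1488
[347. 128.] 247 cap mean [0.4399 0.1293 0.1485] circ [0.4394 0.1291] 0.0218 z 0.1486
[206. 138.] 262 cap mean [ 0.568  -0.1405  0.1487] circ [ 0.5672 -0.1411] 0.0221 z 0.1487
[262. 189.] 335 cap mean [0.6455 0.0135 0.1487] circ [0.6447 0.0134] 0.0217 z 0.1488
[328. 198.] 358 cap mean [0.6202 0.137  0.1486] circ [0.6194 0.1367] 0.0222 z 0.1487
[295. 309.] 571 cap mean [0.8378 0.1401 0.1485] circ [0.837  0.1403] 0.0217 z 0.1485
top bench [array([ 7.015e-01,  4.287e-01, -1.000e-04]), array([ 5.548e-01,  5.070e-02, -1.000e-04]), array([ 0.1908,  0.2756, -0.0003]), array([ 0.7003, -0.5731, -0.0018]), array([ 0.269 , -0.1483, -0.0012]), array([ 0.3199, -0.5255, -0.0019])]
[196.  91.] 235 cap mean [0.8373 0.1425 0.1495] circ [0.8379 0.143 ] 0.0222 z 0.1495
[245. 165.] 225 cap mean [0.6446 0.016  0.1493] circ [0.6455 0.016 ] 0.0211 z 0.1493
[197. 176.] 232 cap mean [0.6198 0.1387 0.1494] circ [0.6213 0.1387] 0.0218 z 0.1493
[306. 195.] 267 cap mean [ 0.5687 -0.1377  0.149 ] circ [ 0.5688 -0.138 ] 0.0218 z 0.1491
[295. 244.] 228 cap mean [ 0.4478 -0.1065  0.149 ] circ [ 0.4478 -0.1076] 0.0218 z 0.149
[199. 247.] 231 cap mean [0.4408 0.1309 0.1497] circ [0.4398 0.1312] 0.0215 z 0.1497
```

Run:
```python
import pickle,cv2
d=pickle.load(open("im0.pkl","rb"))
a=d["top"]["image"][140:290,110:400,::-1]
cv2.imwrite("pics/topcrop.png",cv2.resize(a,None,fx=2.7,fy=2.7,interpolation=cv2.INTER_CUBIC))
```

```text
(no output)
```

View pics/topcrop.png

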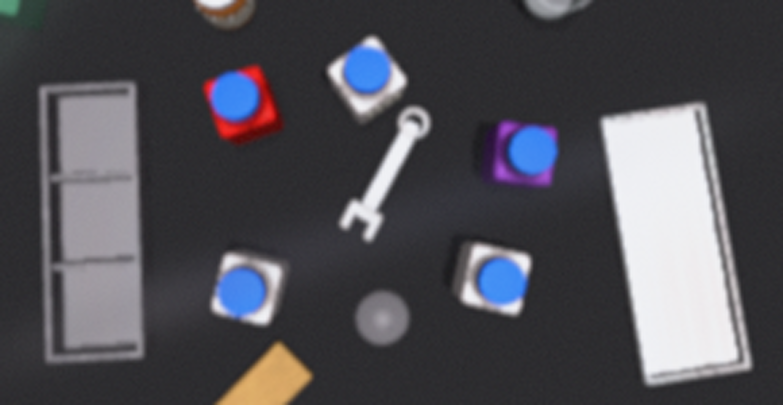

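Run:
```python
from h import *
from scipy.optimize import least_squares
d=pickle.load(open("im0.pkl","rb"))
C={n:cloud(d[n]).reshape(-1,3) for n in d}
def sq(c):
    for n in C:
        P=C[n]
        for lo,hi in((.015,.1),):
            q=P[(np.abs(P[:,2]-(lo+hi)/2)<(hi-lo)/2)&(np.hypot(P[:,0]-c[0],P[:,1]-c[1])<.048)][:,:2]
            if len(q)<20: continue
            best=None
            for y0 in np.radians(np.arange(0,90,10)):
                def f(p):
                    R=np.array([[np.cos(p[2]),np.sin(p[2])],[-np.sin(p[2]),np.cos(p[2])]])
                    l=np.abs((q-p[:2])@R.T)-.029
                    return np.append(l.max(1),2*(p[:2]-c)) 
                r=least_squares(f,[*c,y0],loss="soft_l1",f_scale=.002)
                if best is None or r.cost<best.cost: best=r
            print(n,len(q),best.x[:2].round(4),np.degrees(best.x[2])%90,"rms",np.sqrt(np.median(best.fun**2)))
for c in((.6450,.0150),(.4400,.1300),(.4473,-.1085)): print(c);sq(np.array(c))
def rect(name,box,zlo,zhi):
    for n in C:
        P=C[n];q=P[(P[:,2]>zlo)&(P[:,2]<zhi)&(P[:,0]>box[0])&(P[:,0]<box[1])&(P[:,1]>box[2])&(P[:,1]<box[3])]
        r=cv2.minAreaRect(q[:,:2].astype(np.float32));print(name,n,len(q),np.round(r[0],4),np.round(r[1],4),r[2])
rect("crate",(.33,.7,.2,.4),.044,.054)
rect("tray",(.3,.7,-.45,-.2),.016,.027)
for n in C:
  P=C[n]
  for nm,box in(("crate",(.4,.6,.24,.31)),("tray",(.4,.6,-.33,-.26))):
    q=P[(P[:,0]>box[0])&(P[:,0]<box[1])&(P[:,1]>box[2])&(P[:,1]<box[3])];print(nm,n,np.nanpercentile(q[:,2],[5,50,95]))
# other objects tall
```

```text
(0.645, 0.015)
scene 532 [0.644  0.0135] 35.66707189630384 rms 0.0003531991897280734
top 78 [0.6463 0.0155] 35.57988342495834 rms 0.0002451079125424826
(0.44, 0.13)
scene 627 [0.4379 0.1299] 75.36064786189526 rms 0.0004999406540555362
top 77 [0.4402 0.1324] 75.79309606962401 rms 0.00011802013446064741
(0.4473, -0.1085)
scene 687 [ 0.4455 -0.1104] 76.69266974333104 rms 0.0005309455947496294
top 71 [ 0.4473 -0.1079] 76.5497333825941 rms 0.00023339520038071285
crate scene 887 [0.5041 0.2943] [0.2817 0.0969] 2.521576166152954
crate top 641 [0.5064 0.2967] [0.2788 0.0974] 2.5569040775299072
tray scene 593 [ 0.4774 -0.3114] [0.2845 0.1128] 8.306415557861328
tray top 483 [ 0.4798 -0.3089] [0.2805 0.1122] 8.286866188049316
crate scene [-0.0012275   0.0047023   0.04793545]
tray scene [0.00073658 0.00310115 0.00603933]
crate top [-0.0009104   0.00535869  0.04924619]
tray top [-0.0005641   0.00290024  0.00672357]
```

```bash
cat > plan.py <<'E'
import numpy as np,sys
from scipy.spatial.transform import Rotation as R
from cell import ctrl
s=ctrl.state();M=R.from_rotvec(s["tcp_rot"]).as_matrix();p=s["eef_pos"]
print("t",s["time"].__round__(2),"p",p.round(4),"w",round(s["width"],4),"F",s["force"].round(2),"T",s["ft_torque"].round(2),"q",s["qpos"].round(2))
yaw=np.degrees(np.arctan2(M[1,0],M[0,0]))
print("jaw yaw",yaw.round(2),"y-axis",M[:,1].round(3))
if len(sys.argv)>1:
    x,y,z,a,n=map(float,sys.argv[1:6]);n=int(n)
    da=(a-yaw+90)%180-90; tw=-np.radians(da)/.1/n
    d=(np.array([x,y,z])-p)/n
    # tool axes drift with turn: rows
    rows=[]
    for i in range(n):
        Mi=M@R.from_rotvec([0,tw*.1*i,0]).as_matrix()
        rows.append((Mi.T@d/.05).round(2).tolist())
    print("dyaw",da.round(2),"dpos",(d*n).round(4),"dist",np.linalg.norm(d*n).round(3));print("travel",rows,"twist",round(tw,2))
E
python3 plan.py .4465 -.109 .26 76.6 12
```

```text
t 0.1 p [0.2383 0.6041 0.2047] w 0.0937 F [0.27 0.61 0.1 ] T [-0.04 -0.01 -0.04] q [-1.26  0.63  0.04  1.52 -0.03  1.   -0.02]
jaw yaw 68.47 y-axis [-0.001 -0.002 -1.   ]
dyaw 8.13 dpos [ 0.2082 -0.7131  0.0553] dist 0.745
travel [[-0.98, -0.09, -0.76], [-0.99, -0.09, -0.75], [-1.0, -0.09, -0.74], [-1.0, -0.09, -0.72], [-1.01, -0.09, -0.71], [-1.02, -0.09, -0.7], [-1.03, -0.09, -0.69], [-1.04, -0.09, -0.68], [-1.05, -0.09, -0.66], [-1.05, -0.09, -0.65], [-1.06, -0.09, -0.64], [-1.07, -0.09, -0.63]] twist -0.12
```

```bash
python3 plan.py .439 .131 .22 75.6 12
```

```text
t 0.1 p [0.2383 0.6041 0.2047] w 0.0937 F [0.27 0.61 0.1 ] T [-0.04 -0.01 -0.04] q [-1.26  0.63  0.04  1.52 -0.03  1.   -0.02]
jaw yaw 68.47 y-axis [-0.001 -0.002 -1.   ]
dyaw 7.13 dpos [ 0.2007 -0.4731  0.0153] dist 0.514
travel [[-0.61, -0.02, -0.6], [-0.62, -0.02, -0.59], [-0.62, -0.02, -0.59], [-0.63, -0.02, -0.58], [-0.64, -0.02, -0.57], [-0.64, -0.02, -0.57], [-0.65, -0.02, -0.56], [-0.65, -0.02, -0.55], [-0.66, -0.02, -0.55], [-0.66, -0.02, -0.54], [-0.67, -0.02, -0.53], [-0.68, -0.02, -0.53]] twist -0.1
```

Request:
{"op": "servo_tool", "data": {
  "travel": [
    [-0.3, -0.02, -0.3],
    [-0.6, -0.02, -0.6],
    [-0.62, -0.02, -0.6],
    [-0.63, -0.02, -0.58],
    [-0.64, -0.02, -0.57],
    [-0.64, -0.02, -0.57],
    [-0.65, -0.02, -0.56],
    [-0.65, -0.02, -0.55],
    [-0.66, -0.02, -0.55],
    [-0.66, -0.02, -0.54],
    [-0.6, -0.02, -0.5],
    [-0.3, 0, -0.3]
  ],
  "twist": [-0.1, -0.1, -0.1, -0.1, -0.1, -0.1, -0.1, -0.1, -0.1, -0.1, -0.1, -0.1],
  "fingers": 1
}}

```text
time: 1.3
eef_pos: [0.4271, 0.1627, 0.2114]
tcp_rot: [-1.314, -1.023, 1.036]
force: [0.3, 0.2, 0.4]
width: 0.0941
```

```bash
python3 plan.py .439 .131 .20 75.6 4
```

```text
t 1.3 p [0.4271 0.1627 0.2114] w 0.0941 F [0.29 0.19 0.37] T [ 0.07 -0.02  0.  ] q [-0.46  0.35  0.05  2.02 -0.02  0.78  0.92]
jaw yaw 76.15 y-axis [-0.006 -0.005 -1.   ]
dyaw -0.55 dpos [ 0.0119 -0.0317 -0.0114] dist 0.036
travel [[-0.14, 0.06, -0.1], [-0.14, 0.06, -0.1], [-0.14, 0.06, -0.1], [-0.14, 0.06, -0.1]] twist 0.02
```

Request:
{"op": "servo_tool", "data": {
  "travel": [
    [-0.2, 0.06, -0.14],
    [-0.2, 0.06, -0.14],
    [-0.15, 0.06, -0.1],
    [-0.05, 0.06, -0.03],
    [0, 0, 0]
  ],
  "twist": [0.05, 0.05, 0, 0, 0]
}}

```text
time: 1.8
eef_pos: [0.4398, 0.1254, 0.1977]
tcp_rot: [-1.319, -1.01, 1.027]
force: [0.0, -0.5, -0.4]
width: 0.0938
```

```bash
python3 plan.py .439 .131 .069 75.6 7;python3 - <<'E'
from cell import ctrl
import cv2
for n in("scene","top"):
    cv2.imwrite(f"pics/{n}1.png",ctrl.get_image(n)["image"][:,:,::-1])
E
```

```text
t 1.8 p [0.4398 0.1254 0.1977] w 0.0938 F [ 0.03 -0.53 -0.43] T [-0.04 -0.01  0.01] q [-0.38  0.37  0.06  2.03 -0.03  0.74  1.  ]
jaw yaw 75.34 y-axis [-0.008 -0.005 -1.   ]
dyaw 0.26 dpos [-0.0008  0.0056 -0.1287] dist 0.129
travel [[0.02, 0.37, 0.0], [0.02, 0.37, 0.0], [0.02, 0.37, 0.0], [0.02, 0.37, 0.0], [0.02, 0.37, 0.0], [0.02, 0.37, 0.0], [0.02, 0.37, 0.0]] twist -0.01
```

View pics/scene1.png

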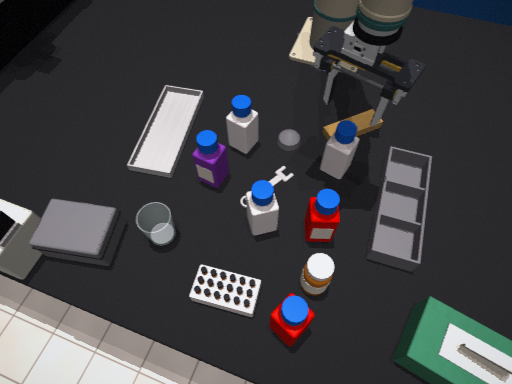

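Run:
```python
import pickle,numpy as np
d=pickle.load(open("im0.pkl","rb"))["scene"]
p=np.linalg.inv(d["T"])@[.4398,.1254,.1977,1]
f=192/np.tan(np.radians(d["vfov"])/2)
print(d["cx"]+f*p[0]/-p[2],d["cy"]-f*p[1]/-p[2])
```

```text
349.8599314316152 111.39218278974387
```

Request:
{"op": "servo_tool", "data": {
  "travel": [
    [0.02, 0.2, 0],
    [0.02, 0.37, 0],
    [0.02, 0.37, 0],
    [0.02, 0.37, 0],
    [0.02, 0.37, 0],
    [0.02, 0.37, 0],
    [0.02, 0.3, 0],
    [0, 0.15, 0],
    [0, 0, 0]
  ],
  "twist": [0, 0, 0, 0, 0, 0, 0, 0, 0]
}}

```text
time: 2.8
eef_pos: [0.4396, 0.14, 0.0655]
tcp_rot: [-1.312, -1.023, 1.032]
force: [-0.2, -0.3, 0.4]
width: 0.0943
```

```bash
python3 plan.py .439 .131 .069 75.6 1
```

```text
t 2.8 p [0.4396 0.14   0.0655] w 0.0943 F [-0.18 -0.26  0.35] T [0.02 0.03 0.06] q [-0.39  0.61  0.03  2.15 -0.04  0.39  1.  ]
jaw yaw 76.06 y-axis [-0.006 -0.001 -1.   ]
dyaw -0.46 dpos [-0.0006 -0.009   0.0035] dist 0.01
travel [[-0.18, -0.07, -0.03]] twist 0.08
```

Request:
{"op": "servo_tool", "data": {
  "travel": [
    [-0.18, -0.07, -0.03],
    [0, 0, 0]
  ],
  "twist": [0.08, 0]
}}

```text
time: 3.0
eef_pos: [0.439, 0.1306, 0.0696]
tcp_rot: [-1.315, -1.017, 1.026]
force: [-0.4, -0.6, -0.2]
width: 0.0942
```

```bash
python3 plan.py .439 .131 .069 75.6 1
```

```text
t 3.0 p [0.439  0.1306 0.0696] w 0.0942 F [-0.42 -0.6  -0.17] T [-0.01  0.    0.01] q [-0.37  0.6   0.03  2.16 -0.04  0.4   1.01]
jaw yaw 75.61 y-axis [-0.006 -0.001 -1.   ]
dyaw -0.01 dpos [ 0.      0.0004 -0.0006] dist 0.001
travel [[0.01, 0.01, 0.0]] twist 0.0
```

Request:
{"op": "servo_tool", "data": {
  "travel": [
    [0, 0, 0],
    [0, 0, 0],
    [0, 0, 0],
    [0, 0, 0],
    [0, 0, 0],
    [0, 0, 0],
    [0, 0, 0],
    [0, 0, 0]
  ],
  "twist": [0, 0, 0, 0, 0, 0, 0, 0],
  "fingers": -1,
  "newtons": 35
}}

```text
time: 3.8
eef_pos: [0.4405, 0.1306, 0.0717]
tcp_rot: [-1.317, -1.02, 1.022]
force: [-0.3, -0.1, 0.1]
width: 0.0579
```

Request:
{"op": "servo_tool", "data": {
  "travel": [
    [0, -0.1, 0],
    [0, -0.2, 0],
    [0, -0.3, 0],
    [0, -0.3, 0],
    [0, -0.2, 0],
    [0, 0, 0],
    [0, 0, 0],
    [0, 0, 0]
  ],
  "twist": [0, 0, 0, 0, 0, 0, 0, 0]
}}

```text
time: 4.6
eef_pos: [0.4398, 0.1307, 0.1307]
tcp_rot: [-1.316, -1.02, 1.023]
force: [-0.0, -0.2, 0.2]
width: 0.0578
```

```bash
python3 plan.py
python3 - <<'E'
from cell import ctrl
import cv2
for i in range(3): cv2.imwrite("pics/scene2.png",ctrl.get_image("scene")["image"][:,:,::-1]);print(ctrl.state()["force"])
E
```

```text
t 4.6 p [0.4398 0.1307 0.1307] w 0.0578 F [-0.02 -0.22  0.16] T [ 0.02 -0.02 -0.05] q [-0.38  0.48  0.04  2.11 -0.04  0.55  1.01]
jaw yaw 75.57 y-axis [-0.002  0.    -1.   ]
[ 0.23298925  0.76250283 -1.53407305]
[-0.42448052 -0.75098784 -0.70593308]
[ 0.40865115 -0.26369905 -2.21827938]
```

View pics/scene2.png

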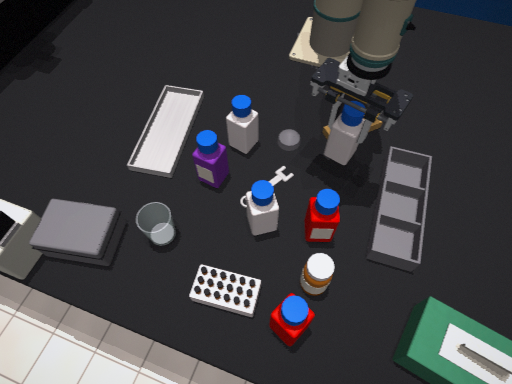

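```bash
python3 plan.py .414 .2915 .17 92.54 9
python3 - <<'E'
from cell import ctrl
import numpy as np
print(np.mean([(ctrl.get_image("scene"),ctrl.state()["force"])[1] for i in range(6)],0))
E
```

```text
t 4.75 p [0.4396 0.1306 0.1305] w 0.0581 F [ 0.41 -0.26 -2.22] T [-0.02 -0.   -0.01] q [-0.38  0.48  0.04  2.11 -0.04  0.55  1.01]
jaw yaw 75.58 y-axis [-0.003  0.    -1.   ]
dyaw 16.96 dpos [-0.0256  0.1609  0.0395] dist 0.168
travel [[0.33, -0.09, 0.14], [0.34, -0.09, 0.13], [0.34, -0.09, 0.12], [0.34, -0.09, 0.11], [0.35, -0.09, 0.1], [0.35, -0.09, 0.09], [0.35, -0.09, 0.08], [0.36, -0.09, 0.06], [0.36, -0.09, 0.05]] twist -0.33
[ 0.14657526 -0.41215281 -1.4949275 ]
```

Request:
{"op": "servo_tool", "data": {
  "travel": [
    [0.15, -0.2, 0.07],
    [0.3, -0.2, 0.13],
    [0.34, -0.15, 0.12],
    [0.34, -0.1, 0.11],
    [0.35, -0.09, 0.1],
    [0.35, -0.05, 0.09],
    [0.35, 0, 0.08],
    [0.36, 0, 0.06],
    [0.3, 0, 0.05],
    [0.15, 0, 0],
    [0, 0, 0]
  ],
  "twist": [-0.3, -0.33, -0.33, -0.33, -0.33, -0.33, -0.33, -0.33, -0.33, 0, 0]
}}

```text
time: 6.15
eef_pos: [0.4119, 0.2962, 0.1764]
tcp_rot: [-1.174, -1.26, 1.257]
force: [-0.2, 0.0, -1.5]
width: 0.0576
```

```bash
python3 plan.py .414 .2915 .17 92.54 2
```

```text
t 6.15 p [0.4119 0.2962 0.1764] w 0.0576 F [-0.22  0.03 -1.5 ] T [-0.03 -0.02 -0.  ] q [-0.65  0.46 -0.04  1.94  0.03  0.73  0.93]
jaw yaw 93.86 y-axis [-0.     0.003 -1.   ]
dyaw -1.32 dpos [ 0.0021 -0.0047 -0.0064] dist 0.008
travel [[-0.05, 0.06, -0.02], [-0.05, 0.06, -0.02]] twist 0.12
```

Request:
{"op": "servo_tool", "data": {
  "travel": [
    [-0.05, 0.06, -0.02],
    [-0.05, 0.2, -0.02],
    [0, 0.3, 0],
    [0, 0.3, 0],
    [0, 0.3, 0],
    [0, 0.3, 0],
    [0, 0.15, 0],
    [0, 0, 0]
  ],
  "twist": [0.12, 0.12, 0, 0, 0, 0, 0, 0]
}}

```text
time: 6.95
eef_pos: [0.4161, 0.2809, 0.0888]
tcp_rot: [-1.199, -1.224, 1.233]
force: [0.0, 0.2, -1.1]
width: 0.0582
```

```bash
python3 plan.py .414 .2915 .076 92.54 3
```

```text
t 6.95 p [0.4161 0.2809 0.0888] w 0.0582 F [ 0.04  0.2  -1.06] T [ 0.02 -0.01 -0.03] q [-0.64  0.6  -0.02  2.03  0.03  0.52  0.91]
jaw yaw 91.49 y-axis [-0.002 -0.005 -1.   ]
dyaw 1.05 dpos [-0.0021  0.0106 -0.0128] dist 0.017
travel [[0.07, 0.09, 0.01], [0.07, 0.09, 0.01], [0.07, 0.09, 0.01]] twist -0.06
```

Request:
{"op": "servo_tool", "data": {
  "travel": [
    [0.15, 0, 0.03],
    [0.05, 0, 0],
    [0, 0, 0]
  ],
  "twist": [-0.15, 0, 0]
}}

```text
time: 7.25
eef_pos: [0.415, 0.2914, 0.0895]
tcp_rot: [-1.192, -1.236, 1.243]
force: [-0.1, 0.7, -0.9]
width: 0.0582
```

```bash
python3 plan.py .414 .2915 .076 92.54 3
```

```text
t 7.25 p [0.415  0.2914 0.0895] w 0.0582 F [-0.1   0.67 -0.86] T [ 0.03 -0.02 -0.01] q [-0.65  0.6  -0.03  2.02  0.04  0.53  0.91]
jaw yaw 92.33 y-axis [-0.001 -0.004 -1.   ]
dyaw 0.21 dpos [-0.001   0.0001 -0.0135] dist 0.014
travel [[0.0, 0.09, 0.01], [0.0, 0.09, 0.01], [0.0, 0.09, 0.01]] twist -0.01
```

Request:
{"op": "servo_tool", "data": {
  "travel": [
    [0, 0.1, 0],
    [0.02, 0.08, 0],
    [0, 0.06, 0],
    [0, 0, 0]
  ],
  "twist": [0, 0, 0, 0]
}}

```text
time: 7.65
eef_pos: [0.4155, 0.2933, 0.0776]
tcp_rot: [-1.192, -1.239, 1.241]
force: [-1.7, 0.7, -0.8]
width: 0.0582
```

```bash
python3 plan.py .414 .2915 .076 92.54 1
```

```text
t 7.65 p [0.4155 0.2933 0.0776] w 0.0582 F [-1.68  0.68 -0.77] T [-0.    0.03 -0.04] q [-0.66  0.62 -0.02  2.02  0.04  0.5   0.9 ]
jaw yaw 92.37 y-axis [ 0.001 -0.003 -1.   ]
dyaw 0.17 dpos [-0.0015 -0.0018 -0.0016] dist 0.003
travel [[-0.04, 0.03, 0.03]] twist -0.03
```

Request:
{"op": "servo_tool", "data": {
  "travel": [
    [0, 0.03, 0],
    [0, 0.03, 0],
    [0, 0, 0]
  ],
  "twist": [0, 0, 0]
}}

```text
time: 7.95
eef_pos: [0.4162, 0.2923, 0.0765]
tcp_rot: [-1.194, -1.239, 1.241]
force: [1.3, 0.8, -1.6]
width: 0.0582
```

```bash
python3 plan.py
python3 - <<'E'
from cell import ctrl
import cv2
import numpy as np
im=ctrl.get_image("scene")["image"][:,:,::-1];print(ctrl.state()["force"])
cv2.imwrite("pics/scene3.png",cv2.resize(im[60:280,280:480],None,fx=2.7,fy=2.7))
print(np.mean([(ctrl.get_image("scene"),ctrl.state()["force"])[1] for i in range(4)],0),ctrl.state()["eef_pos"])
E
```

```text
t 7.95 p [0.4162 0.2923 0.0765] w 0.0582 F [ 1.25  0.78 -1.55] T [0.1  0.03 0.01] q [-0.65  0.63 -0.02  2.02  0.04  0.49  0.9 ]
jaw yaw 92.33 y-axis [ 0.002 -0.004 -1.   ]
[ 0.01394841  0.37683204 -0.34437101]
[-0.13437063 -0.59109746  1.12666619] [0.41627576 0.2923571  0.0760724 ]
```

View pics/scene3.png

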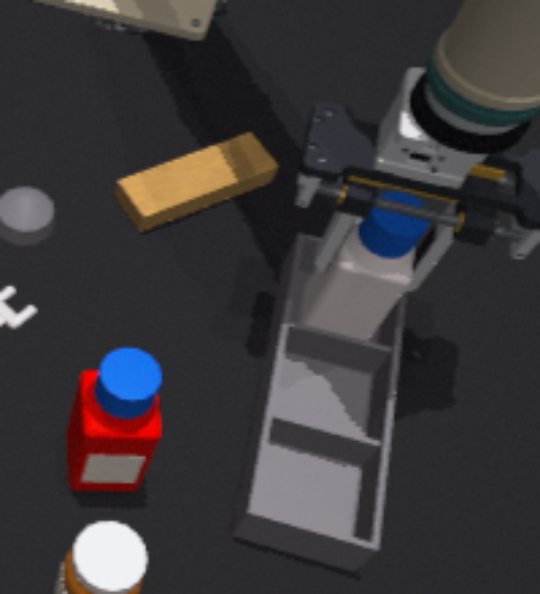

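Request:
{"op": "servo_tool", "data": {
  "travel": [
    [0, 0, 0],
    [0, 0, 0],
    [0, 0, 0],
    [0, 0, 0],
    [0, 0, 0],
    [0, 0, 0]
  ],
  "twist": [0, 0, 0, 0, 0, 0],
  "fingers": 1
}}

```text
time: 8.8
eef_pos: [0.4161, 0.2927, 0.0756]
tcp_rot: [-1.193, -1.239, 1.242]
force: [0.4, -0.6, -1.0]
width: 0.0937
```

Request:
{"op": "servo_tool", "data": {
  "travel": [
    [0, -0.15, 0],
    [0, -0.3, 0],
    [0, -0.3, 0],
    [0, -0.3, 0],
    [0, -0.3, 0],
    [0, -0.3, 0],
    [0, -0.3, 0],
    [0, -0.2, 0],
    [0, 0, 0]
  ],
  "twist": [0, 0, 0, 0, 0, 0, 0, 0, 0]
}}

```text
time: 9.7
eef_pos: [0.4158, 0.2929, 0.1909]
tcp_rot: [-1.194, -1.239, 1.241]
force: [0.1, -0.3, -0.1]
width: 0.0938
```

```bash
python3 plan.py .445 -.109 .19 76.6 12
```

```text
t 9.7 p [0.4158 0.2929 0.1909] w 0.0938 F [ 0.09 -0.28 -0.11] T [ 0.04  0.02 -0.11] q [-0.65  0.45 -0.03  1.92  0.02  0.77  0.92]
jaw yaw 92.35 y-axis [ 0.002 -0.003 -1.   ]
dyaw -15.75 dpos [ 0.0292 -0.4019 -0.0009] dist 0.403
travel [[-0.67, 0.0, -0.02], [-0.67, 0.0, -0.04], [-0.67, 0.0, -0.05], [-0.67, 0.0, -0.07], [-0.67, 0.0, -0.08], [-0.66, 0.0, -0.1], [-0.66, 0.0, -0.11], [-0.66, 0.0, -0.13], [-0.66, 0.0, -0.14], [-0.65, 0.0, -0.16], [-0.65, 0.0, -0.17], [-0.64, 0.0, -0.19]] twist 0.23
```

Request:
{"op": "servo_tool", "data": {
  "travel": [
    [-0.3, 0, -0.02],
    [-0.6, 0, -0.04],
    [-0.68, 0, -0.05],
    [-0.68, 0, -0.07],
    [-0.68, 0, -0.08],
    [-0.68, 0, -0.1],
    [-0.68, 0, -0.11],
    [-0.68, 0, -0.13],
    [-0.68, 0, -0.14],
    [-0.68, 0, -0.16],
    [-0.65, 0, -0.17],
    [-0.4, 0, -0.1]
  ],
  "twist": [0.23, 0.23, 0.23, 0.23, 0.23, 0.23, 0.23, 0.23, 0.23, 0.23, 0.23, 0.23]
}}

```text
time: 10.9
eef_pos: [0.4278, -0.1051, 0.1853]
tcp_rot: [-1.319, -1.003, 1.03]
force: [-0.4, 0.1, -0.3]
width: 0.0938
```

```bash
python3 plan.py .4465 -.109 .19 76.6 3
```

```text
t 10.9 p [ 0.4278 -0.1051  0.1853] w 0.0938 F [-0.44  0.14 -0.32] T [ 0.01 -0.1   0.01] q [ 0.09  0.37  0.1   2.09 -0.04  0.69  1.53]
jaw yaw 75.2 y-axis [-0.014 -0.009 -1.   ]
dyaw 1.4 dpos [ 0.0187 -0.0039  0.0047] dist 0.02
travel [[0.01, -0.03, -0.13], [0.01, -0.03, -0.13], [0.0, -0.03, -0.13]] twist -0.08
```

Request:
{"op": "servo_tool", "data": {
  "travel": [
    [0.05, 0, -0.16],
    [0.05, 0, -0.16],
    [0, 0, -0.1],
    [0, 0, 0]
  ],
  "twist": [-0.08, -0.08, -0.08, 0]
}}

```text
time: 11.3
eef_pos: [0.4477, -0.1087, 0.1832]
tcp_rot: [-1.309, -1.013, 1.046]
force: [-0.7, 0.5, -0.3]
width: 0.0942
```

```bash
python3 plan.py .4465 -.109 .1 76.6 4
```

```text
t 11.3 p [ 0.4477 -0.1087  0.1832] w 0.0942 F [-0.72  0.47 -0.34] T [ 0.04 -0.05 -0.03] q [ 0.1   0.4   0.1   2.04 -0.04  0.72  1.55]
jaw yaw 76.23 y-axis [-0.019 -0.009 -1.   ]
dyaw 0.37 dpos [-0.0012 -0.0003 -0.0832] dist 0.083
travel [[0.0, 0.42, -0.0], [0.0, 0.42, -0.0], [0.0, 0.42, -0.0], [0.0, 0.42, -0.0]] twist -0.02
```

Request:
{"op": "servo_tool", "data": {
  "travel": [
    [0, 0.2, 0],
    [0, 0.35, 0],
    [0, 0.3, 0],
    [0, 0.15, 0],
    [0, 0, 0]
  ],
  "twist": [0, 0, 0, 0, 0]
}}

```text
time: 11.8
eef_pos: [0.4461, -0.1048, 0.1295]
tcp_rot: [-1.303, -1.018, 1.052]
force: [0.3, -0.4, -0.0]
width: 0.0939
```

```bash
python3 plan.py .4465 -.109 .069 76.6 4
```

```text
t 11.8 p [ 0.4461 -0.1048  0.1295] w 0.0939 F [ 0.31 -0.41 -0.01] T [-0.05 -0.04 -0.01] q [ 0.1   0.49  0.08  2.1  -0.05  0.57  1.56]
jaw yaw 76.68 y-axis [-0.02  -0.007 -1.   ]
dyaw -0.08 dpos [ 0.0004 -0.0042 -0.0605] dist 0.061
travel [[-0.02, 0.3, -0.01], [-0.02, 0.3, -0.01], [-0.02, 0.3, -0.01], [-0.02, 0.3, -0.01]] twist 0.0
```

Request:
{"op": "servo_tool", "data": {
  "travel": [
    [-0.1, 0.15, 0],
    [-0.03, 0.3, 0],
    [-0.03, 0.3, 0],
    [-0.03, 0.3, 0],
    [0, 0.15, 0],
    [0, 0, 0]
  ],
  "twist": [0, 0, 0, 0, 0, 0]
}}

```text
time: 12.4
eef_pos: [0.4444, -0.116, 0.0683]
tcp_rot: [-1.307, -1.022, 1.051]
force: [0.4, 0.3, 0.3]
width: 0.094
```

```bash
python3 plan.py .4465 -.109 .069 76.6 1
```

```text
t 12.4 p [ 0.4444 -0.116   0.0683] w 0.094 F [0.38 0.27 0.28] T [-0.01 -0.02  0.05] q [ 0.14  0.6   0.06  2.15 -0.06  0.41  1.59]
jaw yaw 76.74 y-axis [-0.015 -0.009 -1.   ]
dyaw -0.14 dpos [0.0021 0.007  0.0007] dist 0.007
travel [[0.15, -0.02, -0.01]] twist 0.02
```

Request:
{"op": "servo_tool", "data": {
  "travel": [
    [0.15, -0.02, -0.02],
    [0, 0, 0]
  ],
  "twist": [0.02, 0]
}}

```text
time: 12.6
eef_pos: [0.4478, -0.1085, 0.0699]
tcp_rot: [-1.309, -1.021, 1.048]
force: [-0.2, 0.5, -0.0]
width: 0.0939
```

Request:
{"op": "servo_tool", "data": {
  "travel": [
    [0, 0, 0],
    [0, 0, 0],
    [0, 0, 0],
    [0, 0, 0],
    [0, 0, 0],
    [0, 0, 0],
    [0, 0, 0],
    [0, 0, 0]
  ],
  "twist": [0, 0, 0, 0, 0, 0, 0, 0],
  "fingers": -1,
  "newtons": 40
}}

```text
time: 13.4
eef_pos: [0.4492, -0.1086, 0.0716]
tcp_rot: [-1.311, -1.024, 1.048]
force: [-0.3, 0.3, 0.4]
width: 0.058
```

Request:
{"op": "servo_tool", "data": {
  "travel": [
    [0, -0.1, 0],
    [0, -0.2, 0],
    [0, -0.3, 0],
    [0, -0.3, 0],
    [0, -0.2, 0],
    [0, 0, 0],
    [0, 0, 0],
    [0, 0, 0]
  ],
  "twist": [0, 0, 0, 0, 0, 0, 0, 0]
}}

```text
time: 14.2
eef_pos: [0.4489, -0.1077, 0.1306]
tcp_rot: [-1.31, -1.023, 1.048]
force: [0.5, 0.0, -0.8]
width: 0.0581
```

```bash
cat > w.py <<'E'
from cell import ctrl
import numpy as np,cv2,sys
print("F",np.mean([(ctrl.get_image("scene"),ctrl.state()["force"])[1] for i in range(6)],0).round(2))
cv2.imwrite(sys.argv[1],ctrl.get_image("scene")["image"][:,:,::-1])
E
python3 w.py pics/scene4.png;python3 plan.py .4787 -.31 .14 98.3 9
```

```text
F [-0.09  0.18 -1.45]
t 14.55 p [ 0.449  -0.1077  0.1306] w 0.0582 F [ 0.81  0.04 -1.81] T [0.02 0.02 0.01] q [ 0.11  0.49  0.08  2.1  -0.05  0.57  1.56]
jaw yaw 76.64 y-axis [-0.012 -0.009 -1.   ]
dyaw 21.66 dpos [ 0.0297 -0.2023  0.0094] dist 0.205
travel [[-0.42, -0.02, -0.17], [-0.43, -0.02, -0.15], [-0.43, -0.02, -0.13], [-0.44, -0.02, -0.11], [-0.44, -0.02, -0.1], [-0.45, -0.02, -0.08], [-0.45, -0.02, -0.06], [-0.45, -0.02, -0.04], [-0.45, -0.02, -0.02]] twist -0.42
```

View pics/scene4.png

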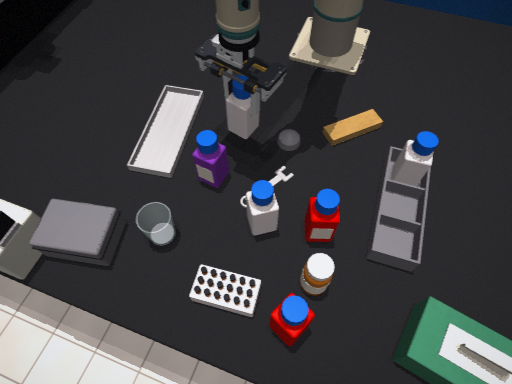

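```bash
python3 plan.py .465 .17 .18 85 11
```

```text
t 14.55 p [ 0.449  -0.1077  0.1306] w 0.0582 F [ 0.81  0.04 -1.81] T [0.02 0.02 0.01] q [ 0.11  0.49  0.08  2.1  -0.05  0.57  1.56]
jaw yaw 76.64 y-axis [-0.012 -0.009 -1.   ]
dyaw 8.36 dpos [0.016  0.2777 0.0494] dist 0.283
travel [[0.5, -0.09, 0.09], [0.5, -0.09, 0.08], [0.5, -0.09, 0.08], [0.5, -0.09, 0.07], [0.5, -0.09, 0.06], [0.5, -0.09, 0.06], [0.5, -0.09, 0.05], [0.5, -0.09, 0.04], [0.5, -0.09, 0.04], [0.5, -0.09, 0.03], [0.5, -0.09, 0.02]] twist -0.13
```

Request:
{"op": "servo_tool", "data": {
  "travel": [
    [0.15, -0.15, 0.03],
    [0.3, -0.15, 0.06],
    [0.45, -0.12, 0.08],
    [0.5, -0.1, 0.07],
    [0.5, -0.1, 0.06],
    [0.5, -0.1, 0.06],
    [0.5, -0.1, 0.05],
    [0.5, -0.1, 0.04],
    [0.5, -0.1, 0.04],
    [0.5, -0.1, 0.03],
    [0.5, -0.05, 0.02],
    [0.4, 0, -0.1]
  ],
  "twist": [-0.13, -0.13, -0.13, -0.13, -0.13, -0.13, -0.13, -0.13, -0.13, -0.13, -0.13, -0.13]
}}

```text
time: 15.75
eef_pos: [0.4665, 0.1726, 0.1936]
tcp_rot: [-1.238, -1.148, 1.17]
force: [0.2, 0.7, -0.9]
width: 0.0577
```

```bash
python3 plan.py .596 .2995 .18 92.54 8
```

```text
t 15.75 p [0.4665 0.1726 0.1936] w 0.0577 F [ 0.21  0.67 -0.85] T [ 0.   -0.07 -0.03] q [-0.44  0.43  0.04  1.94 -0.02  0.78  1.11]
jaw yaw 86.14 y-axis [-0.011 -0.007 -1.   ]
dyaw 6.4 dpos [ 0.1295  0.1269 -0.0136] dist 0.182
travel [[0.34, 0.03, -0.3], [0.33, 0.03, -0.31], [0.33, 0.03, -0.31], [0.33, 0.03, -0.32], [0.32, 0.03, -0.32], [0.32, 0.03, -0.32], [0.31, 0.03, -0.33], [0.31, 0.03, -0.33]] twist -0.14
```

Request:
{"op": "servo_tool", "data": {
  "travel": [
    [0.25, 0.03, -0.25],
    [0.33, 0.03, -0.31],
    [0.33, 0.03, -0.31],
    [0.33, 0.03, -0.32],
    [0.32, 0.03, -0.32],
    [0.32, 0.03, -0.32],
    [0.3, 0.03, -0.32],
    [0.25, 0.03, -0.25],
    [0.05, 0, -0.1],
    [0, 0, 0]
  ],
  "twist": [-0.14, -0.14, -0.14, -0.14, -0.14, -0.14, -0.14, -0.14, 0, 0]
}}

```text
time: 16.75
eef_pos: [0.5905, 0.3112, 0.1824]
tcp_rot: [-1.171, -1.245, 1.267]
force: [0.5, -1.1, -1.1]
width: 0.0582
```

```bash
python3 plan.py .596 .2995 .12 92.54 5
```

```text
t 16.75 p [0.5905 0.3112 0.1824] w 0.0582 F [ 0.49 -1.09 -1.15] T [ 0.01  0.04 -0.01] q [-0.53  0.68  0.    1.47 -0.01  1.    1.11]
jaw yaw 93.75 y-axis [-0.013 -0.005 -1.   ]
dyaw -1.21 dpos [ 0.0055 -0.0117 -0.0624] dist 0.064
travel [[-0.05, 0.25, -0.02], [-0.05, 0.25, -0.02], [-0.05, 0.25, -0.02], [-0.05, 0.25, -0.02], [-0.05, 0.25, -0.02]] twist 0.04
```

Request:
{"op": "servo_tool", "data": {
  "travel": [
    [-0.1, 0.1, -0.1],
    [-0.08, 0.25, -0.05],
    [-0.05, 0.25, 0],
    [0, 0.25, 0],
    [0, 0.25, 0],
    [0, 0.1, 0],
    [0, 0, 0]
  ],
  "twist": [0.06, 0.06, 0.06, 0, 0, 0, 0]
}}

```text
time: 17.45
eef_pos: [0.5953, 0.2943, 0.1163]
tcp_rot: [-1.182, -1.223, 1.255]
force: [0.2, 0.6, -1.3]
width: 0.058
```

```bash
python3 plan.py .598 .2995 .077 92.54 4
```

```text
t 17.45 p [0.5953 0.2943 0.1163] w 0.058 F [ 0.21  0.64 -1.29] T [ 0.05 -0.01  0.01] q [-0.51  0.76  0.01  1.53 -0.01  0.87  1.12]
jaw yaw 92.44 y-axis [-0.018 -0.009 -1.   ]
dyaw 0.1 dpos [ 0.0027  0.0052 -0.0393] dist 0.04
travel [[0.03, 0.2, -0.02], [0.03, 0.2, -0.02], [0.03, 0.2, -0.02], [0.03, 0.2, -0.02]] twist -0.0
```

Request:
{"op": "servo_tool", "data": {
  "travel": [
    [0.06, 0.1, -0.05],
    [0.05, 0.2, -0.02],
    [0.05, 0.2, 0],
    [0, 0.15, 0],
    [0, 0, 0]
  ],
  "twist": [0, 0, 0, 0, 0]
}}

```text
time: 17.95
eef_pos: [0.5985, 0.3044, 0.0813]
tcp_rot: [-1.181, -1.226, 1.254]
force: [-0.1, 0.2, -1.6]
width: 0.0584
```

```bash
python3 plan.py .598 .2995 .077 92.54 2
```

```text
t 17.95 p [0.5985 0.3044 0.0813] w 0.0584 F [-0.13  0.21 -1.63] T [-0.02  0.02  0.02] q [-0.51  0.81  0.01  1.54 -0.01  0.82  1.11]
jaw yaw 92.51 y-axis [-0.016 -0.007 -1.   ]
dyaw 0.03 dpos [-0.0005 -0.0049 -0.0043] dist 0.007
travel [[-0.05, 0.04, 0.01], [-0.05, 0.04, 0.01]] twist -0.0
```

Request:
{"op": "servo_tool", "data": {
  "travel": [
    [-0.09, 0.03, 0],
    [0, 0.03, 0],
    [0, 0.03, 0],
    [0, 0, 0]
  ],
  "twist": [0, 0, 0, 0]
}}

```text
time: 18.35
eef_pos: [0.5991, 0.2993, 0.077]
tcp_rot: [-1.182, -1.226, 1.253]
force: [-0.2, -0.4, -1.1]
width: 0.0583
```

```bash
python3 w.py pics/scene5.png; python3 plan.py .598 .2995 .076 92.54 2
```

```text
F [-0.14 -0.19 -1.37]
t 18.7 p [0.599  0.2995 0.077 ] w 0.0583 F [-0.58 -0.26 -1.04] T [ 0.07 -0.07  0.04] q [-0.51  0.81  0.01  1.54 -0.01  0.81  1.12]
jaw yaw 92.51 y-axis [-0.016 -0.007 -1.   ]
dyaw 0.03 dpos [-0.001  0.    -0.001] dist 0.001
travel [[0.0, 0.01, 0.01], [0.0, 0.01, 0.01]] twist -0.0
```

Request:
{"op": "servo_tool", "data": {
  "travel": [
    [0, 0.03, 0],
    [0, 0.02, 0],
    [0, 0, 0]
  ],
  "twist": [0, 0, 0]
}}

```text
time: 19.0
eef_pos: [0.5995, 0.2996, 0.077]
tcp_rot: [-1.182, -1.227, 1.253]
force: [-0.7, -0.0, -2.0]
width: 0.058
```

```bash
python3 w.py pics/scene6.png; python3 plan.py .598 .2995 .076 92.54 2
```

```text
F [-0.54  0.03  0.01]
t 19.35 p [0.5994 0.2996 0.0767] w 0.0585 F [-0.66  0.13  0.26] T [0.07 0.07 0.01] q [-0.51  0.81  0.01  1.54 -0.01  0.8   1.12]
jaw yaw 92.51 y-axis [-0.015 -0.007 -1.   ]
dyaw 0.03 dpos [-0.0014 -0.0001 -0.0007] dist 0.002
travel [[-0.0, 0.01, 0.01], [-0.0, 0.01, 0.01]] twist -0.0
```

View pics/scene6.png

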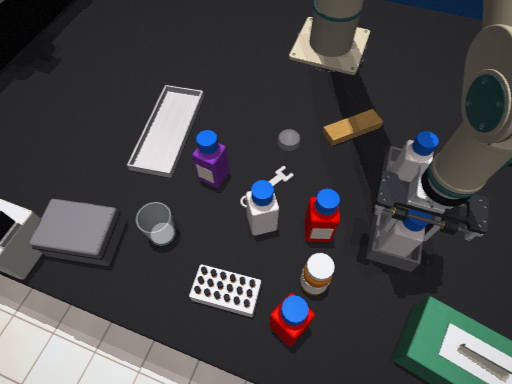

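Contact (load gone to 0). The bottle sits in the far cell around (405,240), and the first bottle stands at (418,160). Release.

Request:
{"op": "servo_tool", "data": {
  "travel": [
    [0, 0.01, 0],
    [0, 0, 0],
    [0, 0, 0],
    [0, 0, 0],
    [0, 0, 0],
    [0, 0, 0],
    [0, 0, 0]
  ],
  "twist": [0, 0, 0, 0, 0, 0, 0],
  "fingers": 1
}}

```text
time: 20.05
eef_pos: [0.5996, 0.2995, 0.0759]
tcp_rot: [-1.182, -1.227, 1.253]
force: [-0.2, -0.1, -0.7]
width: 0.094
```

Request:
{"op": "servo_tool", "data": {
  "travel": [
    [0, -0.15, 0],
    [0, -0.3, 0],
    [0, -0.3, 0],
    [0, -0.3, 0],
    [0, -0.3, 0],
    [0, -0.3, 0],
    [0, -0.3, 0],
    [0, -0.2, 0],
    [0, -0.1, 0],
    [0, 0, 0]
  ],
  "twist": [0, 0, 0, 0, 0, 0, 0, 0, 0, 0]
}}

```text
time: 21.05
eef_pos: [0.6032, 0.3012, 0.2032]
tcp_rot: [-1.185, -1.234, 1.247]
force: [-0.3, 0.1, 1.0]
width: 0.0939
```

```bash
python3 plan.py .645 .0145 .2 125.6 11
```

```text
t 21.05 p [0.6032 0.3012 0.2032] w 0.0939 F [-0.28  0.08  1.03] T [ 0.07 -0.05  0.01] q [-0.51  0.67  0.01  1.43 -0.01  1.04  1.12]
jaw yaw 92.49 y-axis [-0.007 -0.003 -1.   ]
dyaw 33.11 dpos [ 0.0418 -0.2867 -0.0032] dist 0.29
travel [[-0.52, 0.01, -0.05], [-0.53, 0.01, -0.03], [-0.53, 0.01, 0.0], [-0.53, 0.01, 0.03], [-0.52, 0.01, 0.06], [-0.52, 0.01, 0.08], [-0.51, 0.01, 0.11], [-0.51, 0.01, 0.14], [-0.5, 0.01, 0.17], [-0.49, 0.01, 0.19], [-0.48, 0.01, 0.22]] twist -0.53
```

Request:
{"op": "servo_tool", "data": {
  "travel": [
    [-0.3, 0, -0.05],
    [-0.5, 0, -0.03],
    [-0.55, 0, 0],
    [-0.55, 0, 0.03],
    [-0.55, 0, 0.06],
    [-0.55, 0, 0.08],
    [-0.52, 0, 0.11],
    [-0.52, 0, 0.14],
    [-0.5, 0, 0.17],
    [-0.5, 0, 0.19],
    [-0.5, 0, 0.22],
    [-0.2, 0, 0.1]
  ],
  "twist": [-0.5, -0.5, -0.5, -0.5, -0.5, -0.5, -0.5, -0.5, -0.5, -0.5, -0.5, -0.3]
}}

```text
time: 22.25
eef_pos: [0.6432, 0.0004, 0.1945]
tcp_rot: [-0.804, -1.654, 1.681]
force: [0.7, -0.3, -0.9]
width: 0.0943
```

```bash
python3 plan.py .645 .0145 .19 125.6 3
```

```text
t 22.25 p [6.432e-01 4.000e-04 1.945e-01] w 0.0943 F [ 0.68 -0.28 -0.86] T [0.05 0.   0.04] q [ 0.05  0.65 -0.16  1.52  0.12  1.01  2.08]
jaw yaw 127.52 y-axis [-0.023 -0.005 -1.   ]
dyaw -1.92 dpos [ 0.0018  0.0141 -0.0045] dist 0.015
travel [[0.07, 0.03, -0.07], [0.07, 0.03, -0.07], [0.07, 0.03, -0.07]] twist 0.11
```

Request:
{"op": "servo_tool", "data": {
  "travel": [
    [0.12, 0, -0.1],
    [0.1, 0, -0.1],
    [0, 0.1, 0],
    [0, 0.3, 0],
    [0, 0.3, 0],
    [0, 0.25, 0],
    [0, 0.1, 0],
    [0, 0, 0]
  ],
  "twist": [0.15, 0.15, 0.05, 0, 0, 0, 0, 0]
}}

```text
time: 23.05
eef_pos: [0.6412, 0.024, 0.1368]
tcp_rot: [-0.823, -1.63, 1.656]
force: [-0.5, 0.4, -0.0]
width: 0.0938
```

```bash
python3 plan.py .645 .0145 .069 125.6 4
```

```text
t 23.05 p [0.6412 0.024  0.1368] w 0.0938 F [-0.46  0.37 -0.02] T [ 0.05 -0.03 -0.03] q [ 0.    0.71 -0.14  1.58  0.12  0.89  2.01]
jaw yaw 125.56 y-axis [-0.027 -0.002 -1.   ]
dyaw 0.04 dpos [ 0.0038 -0.0095 -0.0678] dist 0.069
travel [[-0.05, 0.34, 0.0], [-0.05, 0.34, 0.0], [-0.05, 0.34, 0.0], [-0.05, 0.34, 0.0]] twist -0.0
```

Request:
{"op": "servo_tool", "data": {
  "travel": [
    [-0.18, 0.05, 0],
    [-0.05, 0.2, 0],
    [0, 0.34, 0],
    [0, 0.34, 0],
    [0, 0.3, 0],
    [0, 0.1, 0],
    [0, 0, 0]
  ],
  "twist": [0, 0, 0, 0, 0, 0, 0]
}}

```text
time: 23.75
eef_pos: [0.6502, 0.0113, 0.0684]
tcp_rot: [-0.832, -1.632, 1.654]
force: [-0.5, 0.2, 0.4]
width: 0.0942
```

```bash
python3 plan.py .645 .0145 .069 125.6 1
```

```text
t 23.75 p [0.6502 0.0113 0.0684] w 0.0942 F [-0.48  0.16  0.37] T [ 0.07  0.03 -0.01] q [ 0.01  0.8  -0.13  1.6   0.14  0.77  2.01]
jaw yaw 125.37 y-axis [-0.021 -0.002 -1.   ]
dyaw 0.23 dpos [-0.0052  0.0032  0.0006] dist 0.006
travel [[0.11, -0.01, 0.05]] twist -0.04
```

Request:
{"op": "servo_tool", "data": {
  "travel": [
    [0.11, 0, 0.05],
    [0, 0, 0]
  ],
  "twist": [-0.04, 0]
}}

```text
time: 23.95
eef_pos: [0.6454, 0.0143, 0.0694]
tcp_rot: [-0.831, -1.635, 1.656]
force: [0.6, 0.9, -0.1]
width: 0.094
```

Request:
{"op": "servo_tool", "data": {
  "travel": [
    [0, 0, 0],
    [0, 0, 0],
    [0, 0, 0],
    [0, 0, 0],
    [0, 0, 0],
    [0, 0, 0],
    [0, 0, 0],
    [0, 0, 0]
  ],
  "twist": [0, 0, 0, 0, 0, 0, 0, 0],
  "fingers": -1,
  "newtons": 45
}}

```text
time: 24.75
eef_pos: [0.6469, 0.0145, 0.0718]
tcp_rot: [-0.834, -1.638, 1.655]
force: [-0.5, 0.5, -0.0]
width: 0.0576
```

Request:
{"op": "servo_tool", "data": {
  "travel": [
    [0, -0.1, 0],
    [0, -0.2, 0],
    [0, -0.3, 0],
    [0, -0.3, 0],
    [0, -0.2, 0],
    [0, 0, 0],
    [0, 0, 0],
    [0, 0, 0]
  ],
  "twist": [0, 0, 0, 0, 0, 0, 0, 0]
}}

```text
time: 25.55
eef_pos: [0.6433, 0.0141, 0.1261]
tcp_rot: [-0.825, -1.631, 1.657]
force: [-0.4, -0.3, -5.2]
width: 0.058
```

```bash
python3 w.py pics/scene7.png;python3 plan.py .58 -.02 .25 115 5
```

```text
F [ 0.21  0.11 -5.42]
t 25.9 p [0.6435 0.0142 0.1262] w 0.058 F [ 0.19 -0.45 -5.78] T [ 0.1  -0.06 -0.  ] q [ 0.02  0.72 -0.14  1.58  0.12  0.87  2.02]
jaw yaw 125.6 y-axis [-0.026 -0.003 -1.   ]
dyaw -10.6 dpos [-0.0635 -0.0342  0.1238] dist 0.143
travel [[0.04, -0.49, 0.3], [0.03, -0.49, 0.3], [0.02, -0.49, 0.3], [0.01, -0.49, 0.3], [-0.0, -0.49, 0.3]] twist 0.37
```

View pics/scene7.png

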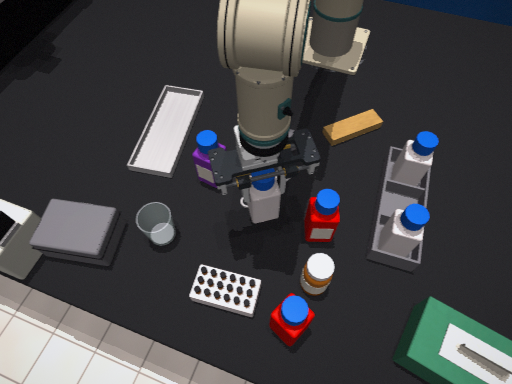

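```bash
python3 plan.py .46 -.03 .2 110 9
```

```text
t 25.9 p [0.6435 0.0142 0.1262] w 0.058 F [ 0.19 -0.45 -5.78] T [ 0.1  -0.06 -0.  ] q [ 0.02  0.72 -0.14  1.58  0.12  0.87  2.02]
jaw yaw 125.6 y-axis [-0.026 -0.003 -1.   ]
dyaw -15.6 dpos [-0.1835 -0.0442  0.0738] dist 0.203
travel [[0.16, -0.15, 0.39], [0.15, -0.15, 0.4], [0.14, -0.15, 0.4], [0.12, -0.15, 0.41], [0.11, -0.15, 0.41], [0.1, -0.15, 0.41], [0.09, -0.15, 0.41], [0.07, -0.15, 0.42], [0.06, -0.15, 0.42]] twist 0.3
```

Request:
{"op": "servo_tool", "data": {
  "travel": [
    [0.06, -0.15, 0.15],
    [0.12, -0.2, 0.3],
    [0.14, -0.2, 0.4],
    [0.12, -0.18, 0.41],
    [0.11, -0.15, 0.41],
    [0.1, -0.15, 0.41],
    [0.09, -0.15, 0.41],
    [0.07, -0.15, 0.42],
    [0.06, -0.1, 0.42],
    [0, -0.1, 0.3],
    [0, 0, 0.1]
  ],
  "twist": [0.3, 0.3, 0.3, 0.3, 0.3, 0.3, 0.3, 0.3, 0.3, 0, 0]
}}

```text
time: 27.0
eef_pos: [0.4463, -0.0323, 0.2157]
tcp_rot: [-1.02, -1.428, 1.454]
force: [-0.2, 0.1, -4.7]
width: 0.0579
```

```bash
python3 plan.py .47 -.31 .18 98.3 12
```

```text
t 27.0 p [ 0.4463 -0.0323  0.2157] w 0.0579 F [-0.21  0.07 -4.71] T [ 0.08 -0.05 -0.02] q [ 0.07  0.34 -0.08  2.02  0.04  0.8   1.86]
jaw yaw 108.64 y-axis [-0.022 -0.002 -1.   ]
dyaw -10.34 dpos [ 0.0237 -0.2777 -0.0357] dist 0.281
travel [[-0.45, 0.06, 0.11], [-0.45, 0.06, 0.1], [-0.45, 0.06, 0.1], [-0.46, 0.06, 0.09], [-0.46, 0.06, 0.08], [-0.46, 0.06, 0.08], [-0.46, 0.06, 0.07], [-0.46, 0.06, 0.06], [-0.46, 0.06, 0.05], [-0.46, 0.06, 0.05], [-0.46, 0.06, 0.04], [-0.46, 0.06, 0.03]] twist 0.15
```

Request:
{"op": "servo_tool", "data": {
  "travel": [
    [-0.2, 0, 0.05],
    [-0.35, 0, 0.1],
    [-0.45, 0, 0.1],
    [-0.48, 0, 0.09],
    [-0.48, 0, 0.08],
    [-0.48, 0.05, 0.08],
    [-0.48, 0.05, 0.07],
    [-0.48, 0.05, 0.06],
    [-0.48, 0.05, 0.05],
    [-0.48, 0.05, 0.05],
    [-0.46, 0.05, 0.04],
    [-0.4, 0.05, 0.03]
  ],
  "twist": [0.15, 0.15, 0.15, 0.15, 0.15, 0.15, 0.15, 0.15, 0.15, 0.15, 0.15, 0.15]
}}

```text
time: 28.2
eef_pos: [0.4761, -0.3119, 0.1971]
tcp_rot: [-1.138, -1.295, 1.314]
force: [-0.3, -0.2, -4.5]
width: 0.0577
```

```bash
python3 plan.py .4787 -.31 .18 98.3 3
```

```text
t 28.2 p [ 0.4761 -0.3119  0.1971] w 0.0577 F [-0.29 -0.15 -4.53] T [ 0.04 -0.04 -0.03] q [ 0.51  0.52  0.02  1.75 -0.    0.87  2.23]
jaw yaw 97.56 y-axis [-0.012 -0.005 -1.   ]
dyaw 0.74 dpos [ 0.0026  0.0019 -0.0171] dist 0.017
travel [[0.01, 0.11, -0.02], [0.01, 0.11, -0.02], [0.01, 0.11, -0.02]] twist -0.04
```

Request:
{"op": "servo_tool", "data": {
  "travel": [
    [0.05, 0.1, -0.03],
    [0, 0.25, 0],
    [0, 0.3, 0],
    [0, 0.3, 0],
    [0, 0.3, 0],
    [0, 0.25, 0],
    [0, 0.15, 0],
    [0, 0, 0]
  ],
  "twist": [-0.06, -0.06, 0, 0, 0, 0, 0, 0]
}}

```text
time: 29.0
eef_pos: [0.4788, -0.3179, 0.1075]
tcp_rot: [-1.14, -1.296, 1.318]
force: [-0.9, 0.1, -5.6]
width: 0.0576
```

```bash
python3 plan.py .4787 -.31 .09 98.3 2
```

```text
t 29.0 p [ 0.4788 -0.3179  0.1075] w 0.0576 F [-0.88  0.11 -5.57] T [ 0.12  0.01 -0.01] q [0.52 0.65 0.02 1.82 0.   0.68 2.24]
jaw yaw 97.69 y-axis [-0.01  -0.008 -1.   ]
dyaw 0.61 dpos [-0.0001  0.0079 -0.0175] dist 0.019
travel [[0.08, 0.17, -0.01], [0.08, 0.17, -0.01]] twist -0.05
```

Request:
{"op": "servo_tool", "data": {
  "travel": [
    [0.12, 0.05, 0],
    [0.04, 0.15, 0],
    [0.02, 0.12, 0],
    [0, 0.05, 0],
    [0, 0, 0]
  ],
  "twist": [-0.05, -0.05, 0, 0, 0]
}}

```text
time: 29.5
eef_pos: [0.479, -0.3086, 0.0889]
tcp_rot: [-1.137, -1.306, 1.326]
force: [-0.6, 0.4, -5.5]
width: 0.0579
```

```bash
python3 plan.py .4787 -.31 .0765 98.3 2
```

```text
t 29.5 p [ 0.479  -0.3086  0.0889] w 0.0579 F [-0.64  0.41 -5.55] T [ 0.08  0.01 -0.  ] q [0.51 0.67 0.01 1.85 0.   0.62 2.23]
jaw yaw 98.35 y-axis [-0.007 -0.009 -1.   ]
dyaw -0.05 dpos [-0.0003 -0.0014 -0.0124] dist 0.013
travel [[-0.01, 0.12, 0.0], [-0.01, 0.12, 0.0]] twist 0.0
```

Request:
{"op": "servo_tool", "data": {
  "travel": [
    [-0.02, 0.08, 0],
    [0, 0.08, 0],
    [0, 0.05, 0],
    [0, 0.03, 0],
    [0, 0, 0]
  ],
  "twist": [0, 0, 0, 0, 0]
}}

```text
time: 30.0
eef_pos: [0.4795, -0.3107, 0.0763]
tcp_rot: [-1.139, -1.305, 1.326]
force: [-0.3, 0.9, -4.2]
width: 0.0576
```

```bash
python3 w.py pics/scene8.png; python3 plan.py .4787 -.31 .076 98.3 2
```

```text
F [-0.08 -0.16 -5.26]
t 30.35 p [ 0.4796 -0.3106  0.0767] w 0.058 F [-0.02 -0.23 -5.82] T [0.06 0.03 0.02] q [0.51 0.69 0.01 1.86 0.   0.6  2.23]
jaw yaw 98.32 y-axis [-0.006 -0.01  -1.   ]
dyaw -0.02 dpos [-0.0009  0.0006 -0.0007] dist 0.001
travel [[0.01, 0.01, 0.01], [0.01, 0.01, 0.01]] twist 0.0
```

View pics/scene8.png

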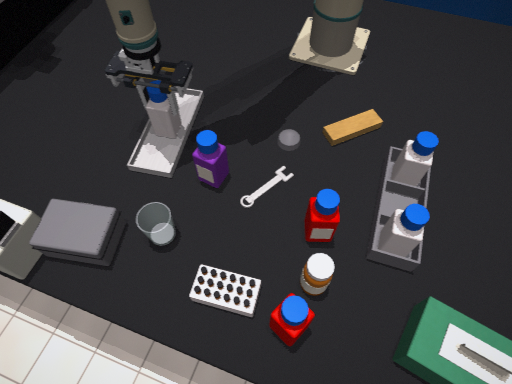

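Still carried (5.3 N); inch down.

Request:
{"op": "servo_tool", "data": {
  "travel": [
    [0, 0.03, 0],
    [0, 0.02, 0],
    [0, 0, 0]
  ],
  "twist": [0, 0, 0]
}}

```text
time: 30.65
eef_pos: [0.4801, -0.3109, 0.0764]
tcp_rot: [-1.141, -1.306, 1.326]
force: [0.6, 0.5, -6.4]
width: 0.0577
```

```bash
python3 w.py pics/scene9.png; python3 plan.py .4787 -.31 .076 98.3 2
```

```text
F [-0.11 -0.04 -1.95]
t 31.0 p [ 0.4804 -0.3109  0.0762] w 0.058 F [ 0.84  0.05 -1.23] T [0.19 0.14 0.09] q [0.51 0.69 0.01 1.85 0.   0.6  2.23]
jaw yaw 98.31 y-axis [-0.004 -0.011 -1.   ]
dyaw -0.01 dpos [-0.0017  0.0009 -0.0002] dist 0.002
travel [[0.01, 0.0, 0.02], [0.01, 0.0, 0.02]] twist 0.0
```

Request:
{"op": "servo_tool", "data": {
  "travel": [
    [0, 0.02, 0],
    [0, 0.01, 0],
    [0, 0, 0]
  ],
  "twist": [0, 0, 0]
}}

```text
time: 31.3
eef_pos: [0.4805, -0.311, 0.0762]
tcp_rot: [-1.142, -1.306, 1.326]
force: [0.2, 0.3, -3.1]
width: 0.0576
```

Request:
{"op": "servo_tool", "data": {
  "travel": [
    [0, 0, 0],
    [0, 0, 0],
    [0, 0, 0],
    [0, 0, 0],
    [0, 0, 0],
    [0, 0, 0],
    [0, 0, 0]
  ],
  "twist": [0, 0, 0, 0, 0, 0, 0],
  "fingers": 1
}}

```text
time: 32.0
eef_pos: [0.4825, -0.3121, 0.0766]
tcp_rot: [-1.146, -1.308, 1.326]
force: [0.3, 0.7, 0.6]
width: 0.0944
```

Request:
{"op": "servo_tool", "data": {
  "travel": [
    [0, -0.15, 0],
    [0, -0.3, 0],
    [0, -0.3, 0],
    [0, -0.3, 0],
    [0, -0.3, 0],
    [0, -0.3, 0],
    [0, -0.3, 0],
    [0, -0.3, 0],
    [0, -0.2, 0],
    [0, -0.1, 0],
    [0, 0, 0]
  ],
  "twist": [0, 0, 0, 0, 0, 0, 0, 0, 0, 0, 0]
}}

```text
time: 33.1
eef_pos: [0.4823, -0.3102, 0.2135]
tcp_rot: [-1.148, -1.309, 1.326]
force: [-0.8, -0.1, -0.3]
width: 0.094
```

Request:
{"op": "servo_tool", "data": {
  "travel": [
    [0.3, 0, 0],
    [0.5, 0, 0],
    [0.5, 0, 0],
    [0.5, 0, 0],
    [0.4, 0, 0],
    [0.2, 0, 0],
    [0, 0, 0]
  ],
  "twist": [0, 0, 0, 0, 0, 0, 0]
}}

```text
time: 33.8
eef_pos: [0.4594, -0.1803, 0.207]
tcp_rot: [-1.136, -1.306, 1.326]
force: [0.4, -0.9, -0.0]
width: 0.0936
```

```bash
python3 plan.py
python3 - <<'E'
from h import *
from cell import ctrl
for n in("scene","top"):
    im=ctrl.get_image(n)
    cv2.imwrite(f"pics/{n}F.png",im["image"][:,:,::-1])
    P=cloud(im);rgb=im["image"].astype(int);r,b=rgb[...,0],rgb[...,2];z=P[...,2]
    m=((b>130)&(r<100)&(z>.1)&(z<.2)).astype(np.uint8)
    k,l,st,ce=cv2.connectedComponentsWithStats(m)
    for i in range(1,k):
        if st[i,4]<40: continue
        q=P[l==i];t=q[q[:,2]>np.nanpercentile(q[:,2],60)-.006];print(n,ce[i].round(),t.mean(0).round(4))
E
```

```text
t 33.8 p [ 0.4594 -0.1803  0.207 ] w 0.0936 F [ 0.37 -0.93 -0.01] T [ 0.09 -0.05 -0.02] q [0.3  0.41 0.01 1.94 0.01 0.8  2.02]
jaw yaw 98.4 y-axis [-0.008 -0.009 -1.   ]
scene [155.  88.] [ 0.4791 -0.3111  0.1531]
scene [206. 138.] [ 0.5679 -0.1403  0.1488]
scene [427. 139.] [0.4159 0.2919 0.1535]
scene [328. 198.] [0.6203 0.137  0.1485]
scene [417. 214.] [0.598  0.2974 0.1534]
scene [295. 309.] [0.8378 0.1402 0.1484]
top [196.  91.] [0.8375 0.1426 0.1494]
top [197. 175.] [0.6197 0.1387 0.1494]
top [132. 184.] [0.5978 0.2993 0.1546]
top [307. 195.] [ 0.5687 -0.138   0.149 ]
top [132. 258.] [0.4168 0.2933 0.1548]
```

View pics/sceneF.png

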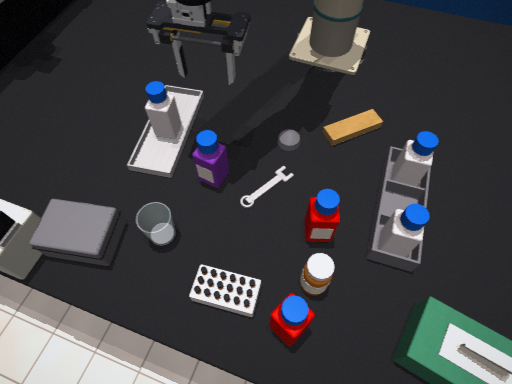

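View pics/topF.png

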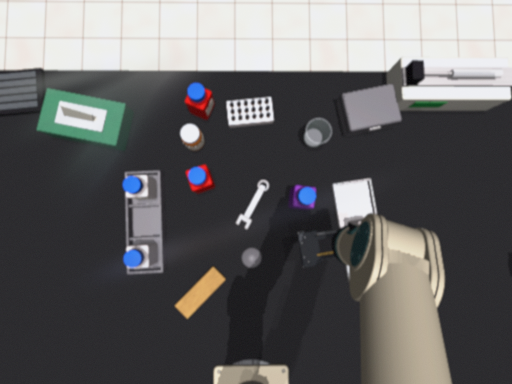

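```bash
python3 -c "
from cell import ctrl
print(ctrl.sign_off())"
```

```text
the job is handed in; nothing more can be done
None
```

The job is handed in: the one full bottle stands in the spill tray, and the two empty ones stand in the near and far cells of the return crate. It took about 34 s of robot time.

| Bottle (start x, y in m) | Average force when lifted | Verdict | Where it stands |
|---|---|---|---|
| 0.44, 0.13 | about 1.5 N | empty | crate, near cell |
| 0.45, -0.11 | about 1.45 N | empty | crate, far cell |
| 0.645, 0.015 | about 5.4 N | full | spill tray, centre |

**Final checks:**
- **Seating:** The cap tops are at 153–155 mm, which fits a bottle standing on the container floors. The scene picture shows all three upright.
- **Position:** Each bottle is within about 3 mm of where I aimed it.
- **Other objects:** The red and purple look-alikes measured within 1 mm of where they started. I compared the jar, beaker, wrench and mouse only by eye, and they look unmoved.
- **Gripper:** It is open and clear of everything.

**Limits of the checks:** The arm hid the tray bottle from the top camera, so its final position comes from the scene camera only. The two cameras disagreed by about 2 mm, within the stated calibration. Single force readings were noisy by about 0.6 N, so I averaged several for each weight.

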